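# Load a circuit board into a pin test jig and latch the pressure plate

## Task

Load the test jig: turn its orange latch in line with the jig's two pins, lay the green circuit board over the pins until it rests on its supports, then put the aluminium pressure plate over the same pins so that its rods stand on the board, both with the red-ringed hole on the thick pin. Finally turn the latch square across, a quarter turn either way, to lock the stack; do not disturb the multimeter, the tape roll or the white jar.

Things in the scene. Friction and masses are not known exactly. Their poses are not given: they have to be found in the camera images.
- jig_seat (a point): Fixed test jig: dark steel base 250x112 mm, 14 mm high, black probe block 196x50 mm on it, top 28 mm above the bench. Point: middle of the jig at the height where the board's underside rests (31 mm above the bench, on four white buttons). x points along the row of pins from the thick to the thin one, y across, z up. Pin axes at x = -80 mm (thick) and x = +80 mm (thin), y = 0.
- thick_pin (a point): Axis of the jig's thick steel pin (12 mm across, red ring at its foot), at the height of jig_seat; axes as jig_seat. The thin pin is 7 mm across. Both stand upright, straight to 43 mm and with rounded noses to 55 mm above this point. A part turned end for end does not fit.
- latch (a joint): Turn of the latch (rad, positive anticlockwise from above): 0 = long head in line with the pins, so that the slots of board and plate pass over it; 1.57 or -1.57 = square across, over the seated plate. Friction (0.07 N m) holds it where it is left; stops at 1.9 and -1.9; starts between 0.75 and 1.5.
- latch_head (a point): Centre of the latch's orange bar-shaped head in the middle of the jig: 40 mm long (its own x), 12 mm wide between flat sides (its own y), from 58 to 78 mm above the bench, point at 68 mm. Turns about the vertical through this point on a 10 mm round stem. The seated plate's top lies 2 mm under the head.
- board_mid (a point): Green circuit board, 184 (x) x 62 (y) mm, sheet 3 mm thick, 0.1 to 0.17 kg, components up. Point: middle, 7 mm above the underside; seated it is 7 mm above jig_seat. Grip across the 62 mm at the middle of the long edges: a bright green terminal block, 44 mm long, stands there on each edge, outer face flush with the edge, top 14 mm above the underside.
- board_thick_hole (a point): Centre of the board's red-ringed 14.5 mm hole, at x = -80 mm of the board (for the thick pin), half-way through the sheet. The 9.5 mm hole for the thin pin is at x = +80 mm; a slot 46 (x) x 18 (y) mm in the middle lets the latch head through.
- plate_mid (a point): Aluminium pressure plate, 184 (x) x 62 (y) x 8 mm, 0.2 to 0.34 kg, on four black rods 8 mm thick that reach 14 mm below it (x = +-50, y = +-21 mm). Point: middle, half-way through the 8 mm, 18 mm above the rods' feet; seated with the rods on the board it is 21 mm above jig_seat. Grip across the 62 mm in the middle.
- plate_thick_hole (a point): Centre of the plate's red-ringed 14.5 mm hole, at x = -80 mm of the plate (for the thick pin), half-way through the plate. Other hole and slot as in the board.
- multimeter: Bystander: yellow and black multimeter, 134x68x43 mm, lying; origin at the centre of its underside.
- kapton_roll: Bystander: roll of amber tape, 58 mm across, 12 mm high, lying flat; origin at the centre of its underside.
- flux_jar: Bystander: white screw jar, 35 mm across, 30 mm high; origin at the centre of its underside.

How it is judged:
On the way, in this order (a step that is already met when the one before it is completed fails the run):
1. the latch is turned in line with the pins (within 0.2 rad) (value of joint latch between -0.2 and 0.2 rad), for 0.1 s.
2. the board lies seated over both pins, red-ringed hole on the thick pin (z of board_mid in the frame of jig_seat between 0.004 and 0.01 m and horizontal distance between board_thick_hole and thick_pin below 0.004 m and angle between the x axis of board_mid and the x axis of jig_seat, either way round below 0.05 rad and angle between board_mid's own z axis and vertical below 0.06 rad), for 0.2 s.
3. the pressure plate lies seated over both pins on top of the board (all of step 2 and z of plate_mid in the frame of jig_seat between 0.018 and 0.024 m and horizontal distance between plate_thick_hole and thick_pin below 0.004 m and angle between the x axis of plate_mid and the x axis of jig_seat, either way round below 0.05 rad and angle between plate_mid's own z axis and vertical below 0.06 rad), for 0.2 s.
At the end, for the whole second after the job is handed in: Board and plate seated over both pins: each within 3 mm of its seated height, red-ringed hole within 4 mm of the thick pin's axis, in line with the jig within 0.05 rad and level within 0.06 rad; latch across, 1.3 to 1.85 rad either way (all of step 3 and (value of joint latch between 1.3 and 1.85 rad or value of joint latch between -1.85 and -1.3 rad)); the robot touches nothing.
It fails at once if the multimeter is moved by more than 20 mm (distance of multimeter from where it was at the start of the episode above 0.02 m).
It fails at once if the tape roll is moved by more than 20 mm (distance of kapton_roll from where it was at the start of the episode above 0.02 m).
It fails at once if the white jar is moved by more than 20 mm (distance of flux_jar from where it was at the start of the episode above 0.02 m).
It also fails if it takes over 72 s, if anything falls off the work surface, if the arm or the gripper's body presses on something with over 40 N, if the wrist force passes 120 N, or if a joint passes its speed limit or range.

## Robot

A 7-joint arm with a two-finger parallel gripper is mounted at the origin on a cart in front of the work surface, level with it; the furniture and walls round the work are solid. World frame = base frame: x ahead of the robot, y to its left, z up, the work surface at z = 0. Lengths are in m, angles in rad, forces in N, time in s.
With the tool pointing down it reaches from about 0.4 to 0.9 m from the base axis. Payload 5.6 kg.
Tool frame: the origin (TCP) lies at the very end of the fingers, on their centre line; the grasp point (between the pads) lies 19 mm behind it; z points along the fingers, y is the line along which they close (so a half turn about z gives the same grasp; the last joint's range is limited). The gripper opens to 92 mm and grips with 3 to 60 N. Pads are 20 mm wide; open, the fingers measure 128 mm over their backs; the gripper's body (75 mm by 189 mm) begins 69 mm behind the grasp point.
Start: joints at [1.214, 0.468, -0.012, 1.603, 0.006, 1.071, -0.056], TCP at [0.201, -0.618, 0.215] pointing down, gripper open.
Joint ranges: [-2.53, 2.53], [-0.31, 2.02], [-1.57, 1.55], [0.28, 2.44], [-1.29, 4.43], [0.15, 1.84], [-2.92, 2.92]. Speed limits (rad/s): [2.57, 2.57, 3.14, 3.14, 3.14, 3.14, 3.14].

## Interface

Orientations are given as a 3x3 rotation matrix whose columns are the frame's x, y, z axes.
In Python, from bench import r gives the robot as it stands.
- The arm moves only by the tool step_arm, never from a script. Its argument "plan" is a list of rows, each a list of 5 numbers: the gripper command: -1 is fully open, 1 is shut, values between are in proportion, then the shift along the world's x, y, z in cm, then the turn about the world's z in degrees. In form: [[fingers, tx, ty, tz, turn], ...]. A call has 1 to 20 rows; each row shifts and turns the commanded pose from where the row before left it; what a row does not reach is not made up. A row lasts 1/12 s, in which the tool goes at most 41.7 mm and 7.16 degrees, less where a joint would pass 70% of its speed; a pose out of reach is approached as far as the arm can. A call is refused whole if a number of a shift passes 4.17 or a number of a turn 7.16, either way. A call with a gripper value outside its range is refused whole. The fingers move at their own pace and stop on an object; "force" is the grip in N (left out, the last holds). Time passes only in rows, so rows that do not move let the fingers close. It gives the time, the measured TCP pose, the force, the opening and the grip force at its end, in the units of the state.
- r.get_state(): the state, without advancing time (a new reading comes with each control period).
- r.snapshot(name): name is "scene" or "top"; returns a dict with "image" (400x640x3 uint8, red, green, blue), "camera_matrix" (3x3 intrinsics, pixels), "rvec" (rotation vector, rad) and "tvec" (3), from world to camera coordinates, as OpenCV has them. Camera axes: x right, y down, z forward; pixel columns grow to the right and rows downward; lengths in m; the calibration is good to about 2 mm. A picture is of the moment at which its call begins. There is no depth.
- r.sign_off(): hands the job in; it is judged then, once.
The state is a dict: "time_s": time; "q": joint angles; "joint_vel": joint speeds; "joint_efforts": joint torques, N m; "ee_pos": TCP position; "tcp_rot": TCP orientation; "wrist_force": force on the tool from outside, world axes, zero at the start; "wrist_torque": the same for the moment, N m; "grip_width": finger opening in m; "finger_force": force on a finger pad.
Only numpy, scipy, OpenCV 4.12 (cv2) and the standard library are available. Lean on these libraries where they do the work, as an engineer would, in place of code of your own. Each camera call takes 0.05 s, during which the arm holds its last target. There are 200 camera calls.

## Working session

There is one attempt and no reset: what is moved stays moved. The work goes in short steps, Python scripts to look and compute and a tool call to move; the robot and the scene stay as the last step left them, time stands still between calls to the robot, and variables do not carry over. Pictures are saved under pics/ and viewed, at most 10 in all, crops included, and the job is handed in when it is done.

Besides the shell and the picture viewer there is one more tool, called after ">>>" by a JSON object that holds its "method" and its "body". step_arm: Moves the arm, as the interface text tells. Its arguments: {"type":"object","properties":{"plan":{"type":"array","items":{"type":"array","items":{"type":"number"}}},"force":{"type":"number"}},"required":["plan"]}

```bash
mkdir -p pics
cat > h.py <<'E'
import numpy as np, cv2
from bench import r
def snap(n,f):
    s=r.snapshot(n); cv2.imwrite('pics/'+f,cv2.cvtColor(s['image'],cv2.COLOR_RGB2BGR)); 
    np.savez('pics/'+f+'.npz',**{k:np.array(v) for k,v in s.items()}); return s
def px2w(s,uv,z):
    R=cv2.Rodrigues(np.array(s['rvec'],float))[0]; t=np.array(s['tvec'],float).ravel()
    K=np.array(s['camera_matrix'])
    uv=np.atleast_2d(np.array(uv,float)); out=[]
    C=-R.T@t
    for u,v in uv:
        d=R.T@np.linalg.solve(K,[u,v,1]); out.append(C+d*(z-C[2])/d[2])
    return np.array(out)
def w2px(s,P):
    return cv2.projectPoints(np.atleast_2d(np.array(P,float)),np.array(s['rvec'],float),np.array(s['tvec'],float),np.array(s['camera_matrix']),None)[0][:,0]
E
python3 - <<'E'
from h import *
for n in('top','scene'):
    s=snap(n,n+'0.png'); R=cv2.Rodrigues(np.array(s['rvec'],float))[0]
    print(n,-R.T@np.array(s['tvec']).ravel(),np.array(s['camera_matrix'])[0])
st=r.get_state();print(st)
E
```

```text
top [0.38475474 0.14806794 1.08287694] [428.54696083   0.         321.85622146]
scene [-0.18445429  0.79668224  1.1457755 ] [510.81629108   0.         313.21172469]
{'time_s': 0.1, 'q': array([ 1.2139958 ,  0.46826059, -0.01161697,  1.6035341 ,  0.00602107,
        1.07140926, -0.05633326]), 'joint_vel': array([-3.07365014e-04,  2.81725862e-04,  1.52205343e-03, -1.86712912e-03,
       -2.47608054e-03, -6.09006459e-05, -6.90248646e-04]), 'joint_efforts': array([ 1.16166946e-03, -5.21639979e+01, -1.28661751e-02, -2.44362706e+01,
       -5.68802550e-02,  1.40505747e-02,  8.69559699e-05]), 'ee_pos': array([ 0.20041376, -0.61777514,  0.21375307]), 'tcp_rot': array([[ 9.51190413e-01,  3.08604005e-01, -6.05766963e-04],
       [ 3.08604574e-01, -9.51189307e-01,  1.45605883e-03],
       [-1.26853470e-04, -1.57193166e-03, -9.99998756e-01]]), 'wrist_force': array([-0.17042754,  0.81667226,  0.97936109]), 'wrist_torque': array([-0.00258084, -0.0482119 ,  0.04725378]), 'finger_force': 0.0, 'grip_width': 0.09140617469020453}
```

View pics/top0.png

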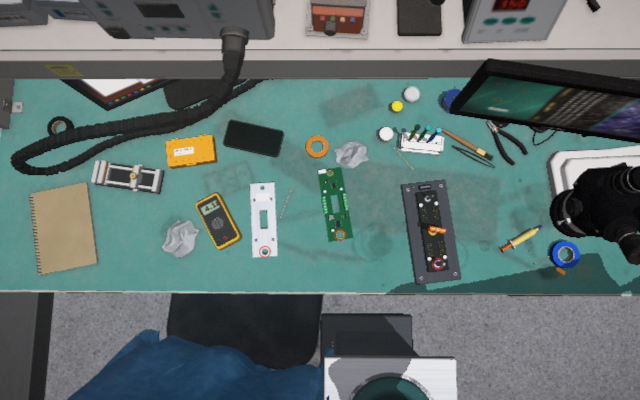

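View pics/scene0.png

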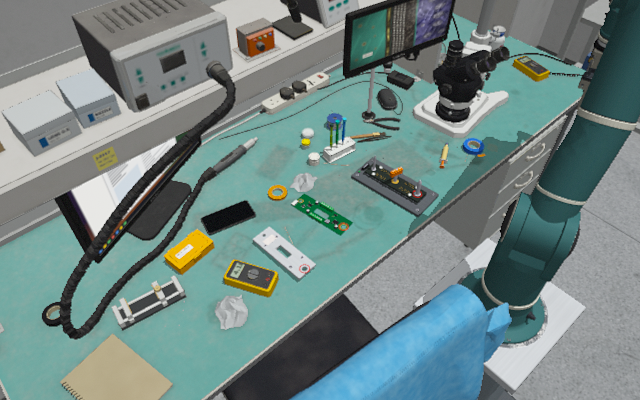

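Run:
```python
from h import *
im=cv2.imread('pics/top0.png')
c=cv2.resize(im[160:290,240:470],None,fx=3.4,fy=3.4,interpolation=cv2.INTER_CUBIC); cv2.imwrite('pics/c1.png',c)
im=cv2.imread('pics/scene0.png')
c=cv2.resize(im[150:290,240:445],None,fx=3.9,fy=3.9,interpolation=cv2.INTER_CUBIC); cv2.imwrite('pics/c2.png',c)
s=np.load('pics/top0.png.npz')
for uv in [(0,200),(320,0),(340,380),(320,290)]: print(uv,px2w(s,uv,0)[0].round(3))
```

```text
(0, 200) [0.53  0.999 0.   ]
(320, 0) [1.085 0.176 0.   ]
(340, 380) [0.096 0.121 0.   ]
(320, 290) [0.309 0.171 0.   ]
```

View pics/c1.png

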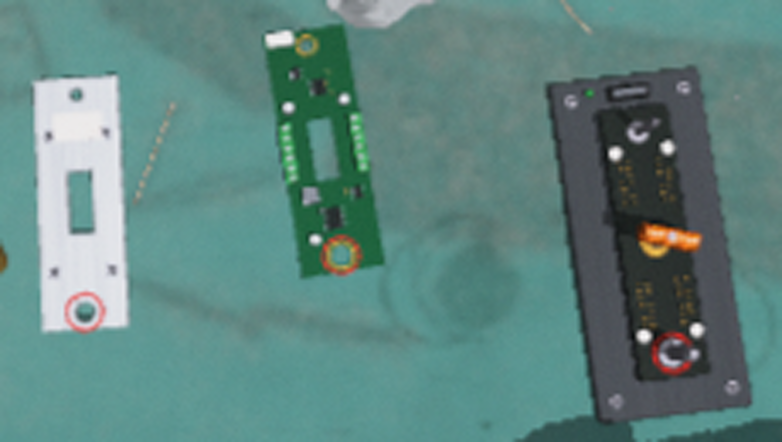

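View pics/c2.png

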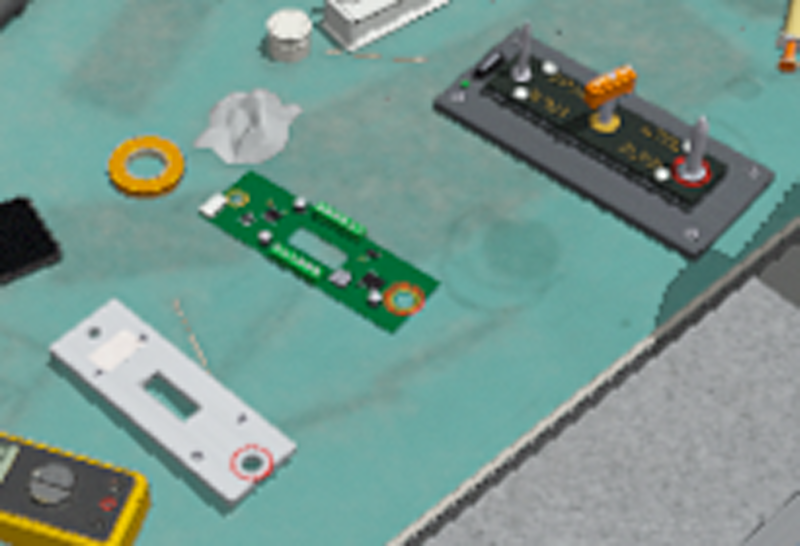

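```bash
cat > fit.py <<'E'
from h import *
from scipy.optimize import least_squares
T=np.load('pics/top0.png.npz');S=np.load('pics/scene0.png.npz')
u1=lambda p:(np.array(p)+.5)/3.4-.5+[240,160]
u2=lambda p:(np.array(p)+.5)/3.9-.5+[240,150]
def fit(name,obs,p0,ret=False):
    def res(p,split=False):
        c,s=np.cos(p[2]),np.sin(p[2]);o=[]
        for v,px,m in obs:
            w=[p[0]+c*m[0]-s*m[1],p[1]+s*m[0]+c*m[1],m[2]]
            o.append(w2px(T if v==1 else S,w)[0]-(u1(px) if v==1 else u2(px)))
        return np.array(o).ravel()
    for vs in (None,1,2):
        ob=obs; obs=[o for o in ob if vs in(None,o[0])]
        f=least_squares(res,p0,loss='soft_l1'); obs=ob
        if vs is None: print(res(f.x).reshape(-1,2).round(1).tolist())
        print(name,vs,f.x[:2].round(4),np.degrees(f.x[2]).round(2))
E
python3 - <<'E'
from fit import *
def cor(v,pts,a,b,z): return [(v,p,(sx*a,sy*b,z)) for p,(sx,sy) in zip(pts,[(1,1),(1,-1),(-1,-1),(-1,1)])]
B=cor(1,[(264,32),(345,24),(385,264),(302,278)],.092,.031,.003)+[(1,(341,255),(-.08,0,.003)),(1,(306,45),(.08,0,.003))]
B+=cor(2,[(198,210),(248,171),(440,283),(393,333)],.092,.031,.003)+[(2,(404,298),(-.08,0,.003)),(2,(236,199),(.08,0,.003))]
fit('board',B,[.48,.14,0])
P=cor(1,[(33,81),(117,74),(129,325),(42,331)],.092,.031,.022)+[(1,(85,311),(-.08,0,.022)),(1,(76,94),(.08,0,.022))]
P+=cor(2,[(49,350),(115,298),(297,448),(233,503)],.092,.031,.022)+[(2,(251,463),(-.08,0,.022)),(2,(94,332),(.08,0,.022))]
fit('plate',P,[.45,.3,0])
J=cor(1,[(547,83),(697,67),(750,405),(600,421)],.125,.056,.014)+[(1,(671,352),(-.08,0,.028)),(1,(655.5,241.75),(0,0,.031))]
J+=cor(2,[(433,100),(515,28),(774,178),(695,245)],.125,.056,.014)+[(2,(702,119),(-.08,0,.086)),(2,(524,28),(.08,0,.086)),(2,(691,172),(-.08,0,.028))]
fit('jig',J,[.43,-.1,0])
# latch: orange mask
for n,s,sc in (('top',T,1),('scene',S,2)):
    im=s['image'];h=cv2.cvtColor(im,cv2.COLOR_RGB2HSV)
    m=((h[...,0]>5)&(h[...,0]<20)&(h[...,1]>180)&(h[...,2]>150)).astype(np.uint8)
    b=(415,220,455,245) if sc==1 else (385,160,410,185)
    mm=np.zeros_like(m);mm[b[1]:b[3],b[0]:b[2]]=m[b[1]:b[3],b[0]:b[2]]
    y,x=np.nonzero(mm);print(n,len(x),x.min(),x.max(),y.min(),y.max(),x.mean(),y.mean())
    if sc==1:
        q=cv2.minAreaRect(np.c_[x,y].astype(np.float32));print(q);print(px2w(s,cv2.boxPoints(q),.075).round(4))
E
```

```text
[[-0.0, 1.1], [-0.0, -0.3], [0.1, 0.0], [0.1, -0.2], [0.1, -0.1], [0.3, -0.0], [-0.1, 1.1], [0.3, -0.8], [0.2, -0.2], [-0.6, 0.2], [-0.3, 0.5], [-0.1, -0.2]]
board None [0.5248 0.1341] 9.36
board 1 [0.5249 0.1343] 9.2
board 2 [0.5247 0.1337] 9.71
[[0.2, 0.1], [0.1, 0.6], [-0.1, 0.4], [0.4, 0.1], [0.1, 0.3], [0.0, 0.2], [-0.1, -0.6], [-0.4, 0.2], [-0.3, -0.5], [-0.6, -0.4], [0.0, 0.0], [-0.4, 0.1]]
plate None [0.482  0.3123] 3.83
plate 1 [0.4827 0.3126] 3.9
plate 2 [0.4809 0.3121] 3.76
[[0.1, 0.3], [0.1, -0.4], [0.9, 0.2], [-0.6, 1.0], [-0.2, 0.1], [-0.4, -0.3], [-0.6, -0.2], [-0.1, -0.5], [0.5, -1.5], [0.2, 2.9], [-0.3, 0.0], [0.4, -1.5], [-0.5, 0.0]]
jig None [ 0.4555 -0.1028] 7.23
jig 1 [ 0.4558 -0.1029] 7.18
jig 2 [ 0.4546 -0.1021] 7.28
top 43 429 445 226 232 436.0 229.46511627906978
((436.9054260253906, 229.5675811767578), (15.782302856445312, 5.425166606903076), 9.462321281433105)
[[ 0.4512 -0.0845  0.075 ]
 [ 0.4638 -0.0869  0.075 ]
 [ 0.4579 -0.123   0.075 ]
 [ 0.4454 -0.1206  0.075 ]]
scene 42 390 402 168 175 396.5 171.38095238095238
```

>>> {"method": "step_arm", "body": {"plan": [[-1, 1.17, 3.6, 0, 4], [-1, 1.17, 3.6, 0, 4], [-1, 1.17, 3.6, 0, 4], [-1, 1.17, 3.6, 0, 4], [-1, 1.17, 3.6, 0, 4], [-1, 1.17, 3.6, 0, 4], [-1, 1.5, 3.3, 0, 4], [-1, 1.5, 3.3, 0, 4], [-1, 1.5, 3.3, 0, 4], [-1, 1.5, 3.3, 0, 4], [-1, 1.5, 3.3, 0, 4], [-1, 1.5, 3.3, 0, 4], [-1, 2.4, 2.5, -1, 4], [-1, 2.4, 2.5, -1, 4], [-1, 2.4, 2.5, -1, 4], [-1, 2.4, 2.5, -1, 2.6], [0, 0, 0, 0, 0], [0, 0, 0, 0, 0]], "force": 15}}

```text
time_s: 1.6
ee_pos: [0.4569, -0.1025, 0.1737]
tcp_rot: [[0.16, 0.987, -0.002], [0.987, -0.16, 0.002], [0.001, -0.002, -1.0]]
wrist_force: [-0.9, 0.4, -0.3]
grip_width: 0.0807
finger_force: 0.0
```

>>> {"method": "step_arm", "body": {"plan": [[0, -0.2, 0, -2.5, 0], [0, 0, 0, -2.5, 0], [0, 0, 0, -2.5, 0], [0, 0, 0, -2.5, 0], [0, 0, 0, -1.1, 0], [0, 0, 0, -1.1, 0], [0, 0, 0, 0, 0], [0.5, 0, 0, 0, 0], [1, 0, 0, 0, 0], [1, 0, 0, 0, 0], [1, 0, 0, 0, 0], [1, 0, 0, 0, 0], [1, 0, 0, 0, 0], [1, 0, 0, 0, 0]], "force": 15}}

```text
time_s: 2.77
ee_pos: [0.4556, -0.1045, 0.0532]
tcp_rot: [[0.164, 0.986, 0.002], [0.986, -0.164, -0.0], [-0.0, 0.002, -1.0]]
wrist_force: [1.2, -0.2, 4.0]
grip_width: 0.0115
finger_force: 15.0
```

>>> {"method": "step_arm", "body": {"plan": [[1, 0, 0, 0, -3], [1, 0, 0, 0, -5.4], [1, 0, 0, 0, -5.4], [1, 0, 0, 0, -5.4], [1, 0, 0, 0, -5.4], [1, 0, 0, 0, -5.4], [1, 0, 0, 0, -5.4], [1, 0, 0, 0, -5.4], [1, 0, 0, 0, -5.4], [1, 0, 0, 0, -5.4], [1, 0, 0, 0, -5.4], [1, 0, 0, 0, -5.4], [1, 0, 0, 0, -5.4], [1, 0, 0, 0, -5.4], [1, 0, 0, 0, 0], [1, 0, 0, 0, 0], [1, 0, 0, 0, 0]]}}

```text
time_s: 4.18
ee_pos: [0.4559, -0.1048, 0.0532]
tcp_rot: [[0.991, 0.13, 0.002], [0.13, -0.991, -0.001], [0.002, 0.001, -1.0]]
wrist_force: [1.5, -3.1, 5.4]
grip_width: 0.0122
finger_force: 15.0
```

>>> {"method": "step_arm", "body": {"plan": [[-1, 0, 0, 0, 0], [-1, 0, 0, 0, 0], [-1, 0, 0, 0, 0], [-1, 0, 0, 2, 0], [-1, 0, 0, 3, 0], [-1, 0, 0, 3, 0], [-1, 0, 1, 3, 0], [-1, 0.8, 3, 1, 0.3], [-1, 1, 3.2, 0, 0.3], [-1, 1, 3.3, 0, 0.3], [-1, 1, 3.3, 0, 0.3], [-1, 1, 3.3, 0, 0.3], [-1, 1, 3.3, 0, 0.3], [-1, 1, 3.3, 0, 0], [-1, 0, 0, 0, 0], [-1, 0, 0, 0, 0]]}}

```text
time_s: 5.52
ee_pos: [0.5218, 0.1349, 0.1717]
tcp_rot: [[0.986, 0.164, -0.002], [0.164, -0.986, 0.0], [-0.002, -0.001, -1.0]]
wrist_force: [-0.1, -0.7, -0.1]
grip_width: 0.0916
finger_force: 0.0
```

Run:
```python
from h import *
s=snap('top','top1.png');snap('scene','scene1.png')
im=cv2.imread('pics/top1.png');b=cv2.imread('pics/scene1.png')
a=cv2.resize(im[165:290,310:470],None,fx=2.45,fy=2.45,interpolation=cv2.INTER_CUBIC)
b=cv2.resize(b[150:275,280:440],None,fx=2.45,fy=2.45,interpolation=cv2.INTER_CUBIC)
cv2.imwrite('pics/c3.png',np.hstack([a,b]))
```

```text
(no output)
```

View pics/c3.png

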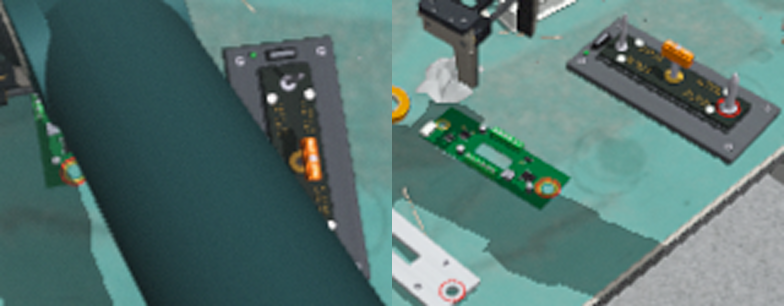

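>>> {"method": "step_arm", "body": {"plan": [[-1, 0.3, -0.1, -3, 0], [-1, 0, 0, -3.5, 0], [-1, 0, 0, -3.5, 0], [-1, 0, 0, -3, 0], [-1, 0, 0, -2, 0], [-1, 0, 0, -1, 0], [-1, 0, 0, -0.7, 0], [-1, 0, 0, 0, 0], [1, 0, 0, 0, 0], [1, 0, 0, 0, 0], [1, 0, 0, 0, 0], [1, 0, 0, 0, 0], [1, 0, 0, 0, 0], [1, 0, 0, 0, 0]], "force": 20}}

```text
time_s: 6.78
ee_pos: [0.5264, 0.132, 0.0064]
tcp_rot: [[0.987, 0.16, 0.001], [0.16, -0.987, 0.0], [0.001, -0.0, -1.0]]
wrist_force: [-0.9, -0.4, 5.3]
grip_width: 0.062
finger_force: 20.0
```

>>> {"method": "step_arm", "body": {"plan": [[1, 0, 0, 1, 0], [1, 0, 0, 2, 0], [1, 0, 0, 3, 0], [1, 0, 0, 3, 0], [1, 0, 0, 3, 0], [1, -0.2, -0.7, 2, 0], [1, -0.5, -1.6, 0, 0], [1, -0.8, -2.7, 0, -0.3], [1, -0.9, -3, 0, -0.3], [1, -0.9, -3, 0, -0.3], [1, -0.9, -3, 0, -0.3], [1, -0.9, -3, 0, -0.3], [1, -0.8, -2.7, 0, -0.3], [1, -0.6, -1.6, 0, -0.2], [1, -0.3, -0.8, 0, 0], [1, -0.1, -0.4, 0, 0], [1, 0, 0, -2, 0], [1, 0, 0, -2, 0], [1, 0, 0, 0, 0], [1, 0, 0, 0, 0]]}}

```text
time_s: 8.45
ee_pos: [0.4564, -0.0919, 0.1052]
tcp_rot: [[0.992, 0.127, -0.002], [0.127, -0.992, 0.001], [-0.002, -0.001, -1.0]]
wrist_force: [-0.3, -0.1, -0.8]
grip_width: 0.0617
finger_force: 20.0
```

Run:
```python
from h import *
s=snap('top','top2.png');t=snap('scene','scene2.png')
print(r.get_state()['ee_pos'],r.get_state()['tcp_rot'][:,1],r.get_state()['grip_width'])
im=cv2.imread('pics/top2.png');b=cv2.imread('pics/scene2.png')
a=cv2.resize(im[170:295,390:470],None,fx=4,fy=4,interpolation=cv2.INTER_CUBIC)
b=cv2.resize(b[125:250,330:440],None,fx=4,fy=4,interpolation=cv2.INTER_CUBIC)
cv2.imwrite('pics/c4.png',np.hstack([a,b]))
```

```text
[ 0.45765233 -0.0925146   0.10639124] [ 1.26374019e-01 -9.91982665e-01  2.06012534e-05] 0.06209820465635611
```

View pics/c4.png

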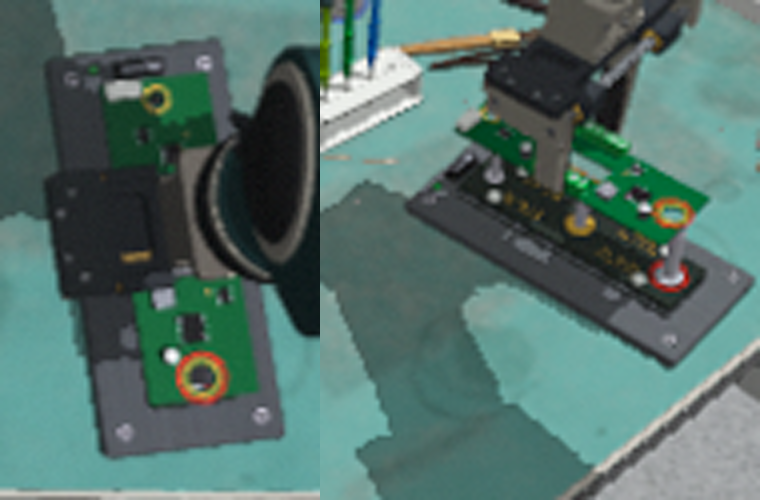

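Run:
```python
from h import *
from scipy.optimize import least_squares
T=np.load('pics/top2.png.npz');S=np.load('pics/scene2.png.npz')
ob=[(T,(202,376),(-.08,0)),(T,(156,97),(.08,0)),(T,(215,75),(.092,-.031)),(T,(148,402),(-.092,.031)),(T,(255,392),(-.092,-.031)),
(S,(354,213),(-.08,0)),(S,(390,194),(-.092,-.031)),(S,(340,245),(-.092,.031))]
def res(p):
    c,s=np.cos(p[3]),np.sin(p[3]);o=[]
    for v,px,m in ob:
        q=(np.array(px)+.5)/4-.5+((390,170) if v is T else (330,125))
        o.append(w2px(v,[p[0]+c*m[0]-s*m[1],p[1]+s*m[0]+c*m[1],p[2]])[0]-q)
    return np.ravel(o)
f=least_squares(res,[.456,-.09,.1,.12],loss='soft_l1');print(f.x.round(4),np.degrees(f.x[3]),res(f.x).reshape(-1,2).round(1).tolist())
P=[]
for i in range(6): r.snapshot('top');st=r.get_state();P.append(np.r_[st['ee_pos'],np.degrees(np.arctan2(*st['tcp_rot'][:2,1][::-1]))])
print(np.mean(P,0).round(4),np.std(P,0).round(4),st['wrist_force'])
```

```text
[ 0.4551 -0.0913  0.1053  0.1082] 6.1965576641985365 [[-0.5, 0.2], [1.2, -0.1], [-0.8, -1.1], [-0.0, 0.5], [0.8, 0.2], [-0.6, -0.1], [0.0, 0.9], [0.2, -0.2]]
[  0.4575  -0.0931   0.1064 -82.7941] [0.0002 0.0002 0.0002 0.0208] [-0.27264657  0.79119545 -0.68018208]
```

>>> {"method": "step_arm", "body": {"plan": [[1, 0, -0.4, 0, 0], [1, 0, -0.5, 0, 0], [1, 0, -0.25, 0, 0], [1, 0, 0, 0, 0], [1, 0, 0, 0, 0], [1, 0, 0, -0.5, 0], [1, 0, 0, -0.5, 0], [1, 0, 0, -0.5, 0], [1, 0, 0, -0.5, 0], [1, 0, 0, -0.5, 0], [1, 0, 0, -0.3, 0], [1, 0, 0, 0, 0], [1, 0, 0, 0, 0], [1, 0, 0, 0, 0]]}}

```text
time_s: 10.02
ee_pos: [0.457, -0.1048, 0.0777]
tcp_rot: [[0.992, 0.125, 0.0], [0.125, -0.992, -0.0], [0.0, 0.0, -1.0]]
wrist_force: [1.0, 0.0, -0.7]
grip_width: 0.0621
finger_force: 20.0
```

>>> {"method": "step_arm", "body": {"plan": [[1, 0, 0, -0.4, 0], [1, 0, 0, -0.4, 0], [1, 0, 0, -0.4, 0], [1, 0, 0, -0.4, 0], [1, 0, 0, -0.4, 0], [1, 0, 0, 0, 0], [1, 0, 0, 0, 0]]}}

```text
time_s: 10.6
ee_pos: [0.4565, -0.1047, 0.0572]
tcp_rot: [[0.992, 0.125, -0.001], [0.125, -0.992, 0.0], [-0.001, -0.0, -1.0]]
wrist_force: [0.5, 0.6, -1.1]
grip_width: 0.0614
finger_force: 20.0
```

>>> {"method": "step_arm", "body": {"plan": [[1, 0, 0, -0.4, 0], [1, 0, 0, -0.4, 0], [1, 0, 0, -0.4, 0], [1, 0, 0, -0.4, 0], [1, 0, 0, -0.2, 0], [1, 0, 0, -0.15, 0], [1, 0, 0, 0, 0], [1, 0, 0, 0, 0]]}}

```text
time_s: 11.27
ee_pos: [0.4568, -0.1047, 0.038]
tcp_rot: [[0.992, 0.125, -0.0], [0.125, -0.992, 0.0], [-0.0, -0.0, -1.0]]
wrist_force: [-0.2, 0.7, -1.4]
grip_width: 0.0619
finger_force: 20.0
```

>>> {"method": "step_arm", "body": {"plan": [[1, 0, 0, -0.1, 0], [1, 0, 0, -0.1, 0], [1, 0, 0, 0, 0], [1, 0, 0, 0, 0]]}}

```text
time_s: 11.6
ee_pos: [0.4571, -0.1048, 0.0374]
tcp_rot: [[0.992, 0.125, 0.001], [0.125, -0.992, -0.0], [0.0, 0.0, -1.0]]
wrist_force: [-3.9, 0.3, 11.4]
grip_width: 0.0613
finger_force: 20.0
```

Run:
```python
from h import *
im=cv2.imread('pics/top0.png')
c=cv2.resize(im[175:265,185:295],None,fx=6,fy=6,interpolation=cv2.INTER_CUBIC)
T=np.load('pics/top0.png.npz')
# overlay finger footprint at open widths (robot->cam y +.002)
a=np.radians(3.83);R=np.array([[np.cos(a),-np.sin(a)],[np.sin(a),np.cos(a)]])
for o,col in((.046,(0,0,255)),(.036,(255,0,0))):
  for z in (.0,.043):
    q=np.array([[.011,o],[.011,o+.018],[-.011,o+.018],[-.011,o]])@R.T+[.482,.3123]
    p=(w2px(T,np.c_[q,np.full(4,z)])-[185,175]+.5)*6
    cv2.polylines(c,[p.astype(int)],True,col,1)
cv2.imwrite('pics/c5.png',c)
```

```text
(no output)
```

View pics/c5.png

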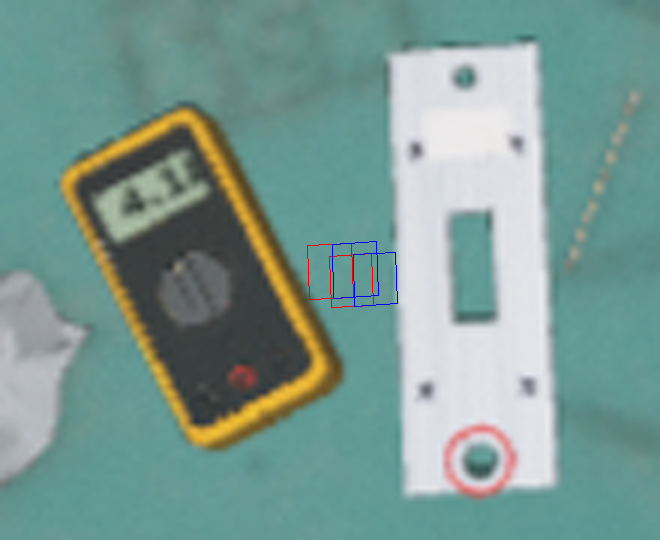

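>>> {"method": "step_arm", "body": {"plan": [[-1, 0, 0, 0.15, 0], [-1, 0, 0, 0, 0], [-1, 0, 0, 0, 0], [-1, 0, 0, 0.5, 0], [-1, 0, 0, 1.5, 0], [-1, 0, 0, 3, 0], [-1, 0, 0, 3.5, 0], [-1, 0, 0, 3.5, 0], [-1, 0, 1, 2, 0]]}}

```text
time_s: 12.35
ee_pos: [0.4581, -0.0965, 0.1812]
tcp_rot: [[0.992, 0.122, 0.004], [0.122, -0.992, -0.002], [0.004, 0.002, -1.0]]
wrist_force: [0.7, -1.0, -0.1]
grip_width: 0.0919
finger_force: 0.0
```

>>> {"method": "step_arm", "body": {"plan": [[-0.65, 0.2, 2.3, 0, -0.3], [-0.65, 0.2, 3.8, 0, -0.3], [-0.65, 0.2, 3.8, 0, -0.3], [-0.65, 0.2, 3.8, 0, -0.3], [-0.65, 0.3, 3.8, 0, -0.3], [-0.65, 0.3, 3.8, 0, -0.3], [-0.65, 0.3, 3.8, 0, -0.3], [-0.65, 0.2, 3.8, 0, -0.3], [-0.65, 0.2, 3.8, 0, -0.3], [-0.65, 0.2, 3.8, 0, -0.3], [-0.65, 0.2, 2.5, 0, -0.2], [-0.65, 0, 1.5, 0, -0.2], [-0.65, 0, 0, 0, 0], [-0.65, 0, 0, 0, 0], [-0.65, 0, 0, 0, 0]]}}

```text
time_s: 13.6
ee_pos: [0.4819, 0.3087, 0.1774]
tcp_rot: [[0.998, 0.065, -0.0], [0.065, -0.998, -0.001], [-0.0, 0.001, -1.0]]
wrist_force: [0.6, -0.7, 0.1]
grip_width: 0.0757
finger_force: 0.0
```

Run:
```python
from h import *
s=snap('top','top3.png');t=snap('scene','scene3.png')
st=r.get_state();print(st['ee_pos'],st['tcp_rot'][:,1],st['grip_width'])
im=cv2.imread('pics/top3.png');b=cv2.imread('pics/scene3.png')
a=cv2.resize(im[170:295,240:470],None,fx=2,fy=2,interpolation=cv2.INTER_CUBIC)
b=cv2.resize(b[140:265,340:440],None,fx=3,fy=3,interpolation=cv2.INTER_CUBIC)
c=np.zeros((375,760,3),np.uint8);c[:250,:460]=a;c[:,460:]=b
cv2.imwrite('pics/c6.png',c)
```

```text
[0.48224092 0.30833061 0.17760404] [ 0.06349497 -0.99798162  0.00103308] 0.07566728904582581
```

View pics/c6.png

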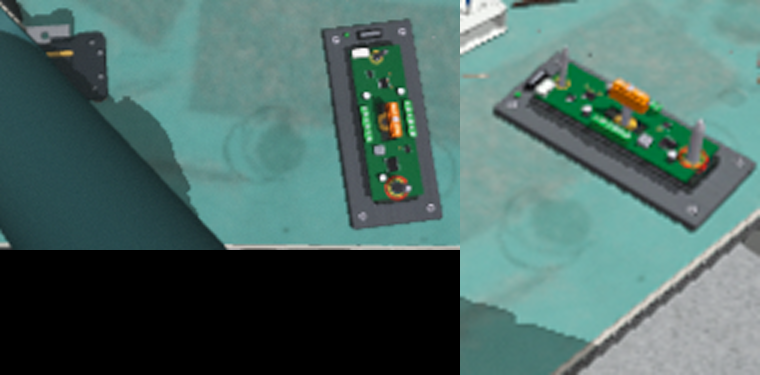

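>>> {"method": "step_arm", "body": {"plan": [[-0.65, 0, 0.2, -2, 0], [-0.65, 0, 0, -3.5, 0], [-0.65, 0, 0, -3.5, 0], [-0.65, 0, 0, -3, 0], [-0.65, 0, 0, -2.5, 0], [-0.65, 0, 0, -1.3, 0], [-0.65, 0, 0, -0.6, 0], [-0.65, 0, 0, 0, 0], [-0.65, 0, 0, 0, 0], [1, 0, 0, 0, 0], [1, 0, 0, 0, 0], [1, 0, 0, 0, 0], [1, 0, 0, 0, 0], [1, 0, 0, 0, 0]], "force": 35}}

```text
time_s: 14.87
ee_pos: [0.4828, 0.3125, 0.0151]
tcp_rot: [[0.998, 0.066, 0.002], [0.066, -0.998, 0.001], [0.002, -0.0, -1.0]]
wrist_force: [-0.3, -1.6, 6.4]
grip_width: 0.0614
finger_force: 35.0
```

>>> {"method": "step_arm", "body": {"plan": [[1, 0, 0, 1, 0], [1, 0, 0, 2, 0], [1, 0, 0, 3, 0], [1, 0, 0, 3, 0], [1, 0, 0, 2, 0], [1, 0, -1, 0, 0], [1, -0.2, -2, 0, 0.3], [1, -0.2, -3, 0, 0.3], [1, -0.3, -3.7, 0, 0.3], [1, -0.3, -3.7, 0, 0.4], [1, -0.3, -3.7, 0, 0.4], [1, -0.3, -3.7, 0, 0.4], [1, -0.3, -3.7, 0, 0.4], [1, -0.3, -3.7, 0, 0.4], [1, -0.3, -3.7, 0, 0.3], [1, -0.2, -3.5, 0, 0.2], [1, 0, -2.7, 0, 0], [1, 0, -1.5, 0, 0], [1, 0, -0.9, 0, 0], [1, 0, 0, 0, 0]]}}

```text
time_s: 16.53
ee_pos: [0.4536, -0.0949, 0.1229]
tcp_rot: [[0.993, 0.121, -0.002], [0.121, -0.993, -0.0], [-0.002, 0.0, -1.0]]
wrist_force: [-0.0, 0.2, -2.0]
grip_width: 0.0614
finger_force: 35.0
```

>>> {"method": "step_arm", "body": {"plan": [[1, 0, 0, 0, 0], [1, 0, 0, -0.5, 0], [1, 0, 0, 0, 0], [1, 0, 0, 0, 0], [1, 0, 0, 0, 0]]}}

```text
time_s: 16.95
ee_pos: [0.4548, -0.0918, 0.1184]
tcp_rot: [[0.992, 0.127, -0.0], [0.127, -0.992, 0.0], [-0.0, -0.0, -1.0]]
wrist_force: [1.1, -0.2, -2.5]
grip_width: 0.0616
finger_force: 35.0
```

Run:
```python
from h import *
s=snap('top','top4.png');t=snap('scene','scene4.png')
P=[]
for i in range(4): r.snapshot('top');st=r.get_state();P.append(np.r_[st['ee_pos'],np.degrees(np.arctan2(*st['tcp_rot'][:2,1][::-1]))])
print(np.mean(P,0).round(4),st['wrist_force'])
im=cv2.imread('pics/top4.png');b=cv2.imread('pics/scene4.png')
a=cv2.resize(im[170:295,390:470],None,fx=4,fy=4,interpolation=cv2.INTER_CUBIC)
b=cv2.resize(b[125:250,330:440],None,fx=4,fy=4,interpolation=cv2.INTER_CUBIC)
cv2.imwrite('pics/c7.png',np.hstack([a,b]))
```

```text
[  0.4549  -0.0926   0.1187 -82.801 ] [ 0.71426458  0.22953147 -3.07611556]
```

View pics/c7.png

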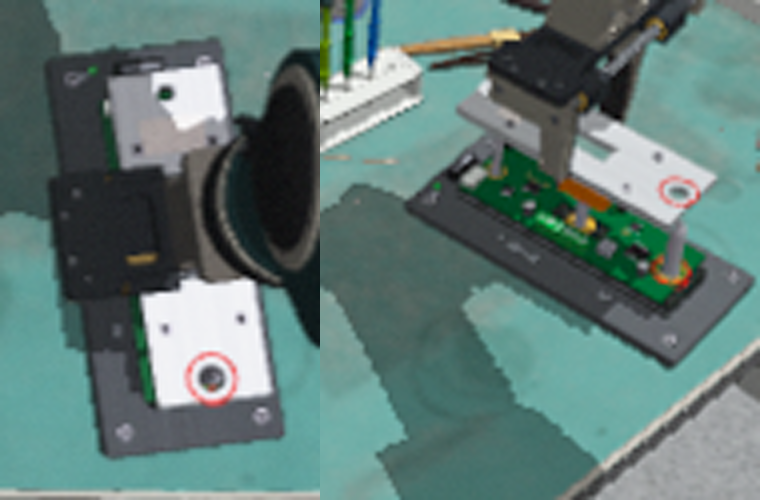

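Run:
```python
from h import *
from scipy.optimize import least_squares
T=np.load('pics/top4.png.npz');S=np.load('pics/scene4.png.npz')
ob=[(T,(212,377),(-.08,0)),(T,(166,93),(.08,0)),(T,(220,64),(.092,-.031)),(T,(158,409),(-.092,.031)),(T,(273,398),(-.092,-.031)),
(S,(360,191),(-.08,0)),(S,(398,177),(-.092,-.031)),(S,(348,221),(-.092,.031))]
def res(p):
    c,s=np.cos(p[3]),np.sin(p[3]);o=[]
    for v,px,m in ob:
        q=(np.array(px)+.5)/4-.5+((390,170) if v is T else (330,125))
        o.append(w2px(v,[p[0]+c*m[0]-s*m[1],p[1]+s*m[0]+c*m[1],p[2]])[0]-q)
    return np.ravel(o)
f=least_squares(res,[.456,-.09,.1,.12],loss='soft_l1');print(f.x.round(4),np.degrees(f.x[3]),res(f.x).reshape(-1,2).round(1).tolist())
```

```text
[ 0.4536 -0.0909  0.128   0.1223] 7.009729855045017 [[-0.0, 0.7], [0.4, 0.1], [-0.2, 0.5], [0.3, -0.1], [-0.3, -0.7], [-0.4, -0.1], [-0.2, -0.5], [0.1, 0.4]]
```

>>> {"method": "step_arm", "body": {"plan": [[1, 0.13, -0.4, 0, 0], [1, 0, -0.5, 0, 0], [1, 0, -0.3, 0, 0], [1, 0, 0, 0, 0], [1, 0, 0, -0.7, 0], [1, 0, 0, -0.7, 0], [1, 0, 0, -0.7, 0], [1, 0, 0, -0.7, 0], [1, 0, 0, -0.5, 0], [1, 0, 0, -0.5, 0], [1, 0, 0, -0.4, 0], [1, 0, 0, -0.4, 0], [1, 0, 0, 0, 0], [1, 0, 0, 0, 0]]}}

```text
time_s: 18.42
ee_pos: [0.456, -0.1047, 0.0724]
tcp_rot: [[0.992, 0.125, -0.0], [0.125, -0.992, 0.0], [-0.0, -0.0, -1.0]]
wrist_force: [-0.0, 0.3, -2.5]
grip_width: 0.0617
finger_force: 35.0
```

>>> {"method": "step_arm", "body": {"plan": [[1, 0, 0, -0.4, 0], [1, 0, 0, -0.4, 0], [1, 0, 0, -0.4, 0], [1, 0, 0, -0.4, 0], [1, 0, 0, -0.3, 0], [1, 0, 0, -0.2, 0], [1, 0, 0, 0, 0], [1, 0, 0, 0, 0]]}}

```text
time_s: 19.08
ee_pos: [0.4561, -0.1047, 0.0515]
tcp_rot: [[0.992, 0.125, -0.0], [0.125, -0.992, 0.0], [-0.0, -0.0, -1.0]]
wrist_force: [-0.1, -0.6, -2.0]
grip_width: 0.0617
finger_force: 35.0
```

>>> {"method": "step_arm", "body": {"plan": [[1, 0, 0, -0.15, 0], [1, 0, 0, -0.1, 0], [1, 0, 0, -0.1, 0], [1, 0, 0, 0, 0], [1, 0, 0, 0, 0], [1, 0, 0, 0, 0]]}}

```text
time_s: 19.58
ee_pos: [0.4563, -0.1048, 0.0489]
tcp_rot: [[0.992, 0.125, 0.0], [0.125, -0.992, -0.0], [0.0, 0.0, -1.0]]
wrist_force: [-2.9, 0.2, 7.3]
grip_width: 0.0614
finger_force: 35.0
```

>>> {"method": "step_arm", "body": {"plan": [[-0.6, 0, 0, 0.1, 0], [-0.6, 0, 0, 0, 0], [-0.6, 0, 0, 0, 0], [-0.6, 0, 0, 0.6, 0], [-0.6, 0, 0, 0.6, 0], [-0.6, -0.05, 0, 0, 0], [-0.6, 0, 0, 0, 0], [-0.6, 0, 0, 0, 0]], "force": 15}}

```text
time_s: 20.25
ee_pos: [0.4557, -0.1049, 0.0613]
tcp_rot: [[0.992, 0.125, 0.0], [0.125, -0.992, -0.0], [0.0, 0.0, -1.0]]
wrist_force: [0.9, 0.2, 0.1]
grip_width: 0.0735
finger_force: 0.0
```

>>> {"method": "step_arm", "body": {"plan": [[1, 0, 0, 0, 0], [1, 0, 0, 0, 0], [1, 0, 0, 0, 0], [1, 0, 0, 0, 0], [1, 0, 0, 0, 0], [1, 0, 0, 0, 0], [1, 0, 0, 0, 0], [1, 0, 0, 0, 3], [1, 0, 0, 0, 6], [1, 0, 0, 0, 6], [1, 0, 0, 0, 6], [1, 0, 0, 0, 6], [1, 0, 0, 0, 6]]}}

```text
time_s: 21.33
ee_pos: [0.4557, -0.1048, 0.0611]
tcp_rot: [[0.761, 0.649, 0.0], [0.649, -0.761, -0.0], [0.0, 0.0, -1.0]]
wrist_force: [0.6, -0.5, -0.2]
grip_width: 0.0121
finger_force: 14.5
```

>>> {"method": "step_arm", "body": {"plan": [[1, 0, 0, 0, 6], [1, 0, 0, 0, 6], [1, 0, 0, 0, 6], [1, 0, 0, 0, 6], [1, 0, 0, 0, 6], [1, 0, 0, 0, 6], [1, 0, 0, 0, 6], [1, 0, 0, 0, 6], [1, 0, 0, 0, 6], [1, 0, 0, 0, 3], [1, 0, 0, 0, 0], [1, 0, 0, 0, 0], [1, 0, 0, 0, 0]]}}

```text
time_s: 22.42
ee_pos: [0.4556, -0.1049, 0.0611]
tcp_rot: [[-0.123, 0.992, 0.0], [0.992, 0.123, -0.0], [-0.0, -0.0, -1.0]]
wrist_force: [0.4, -0.7, 1.4]
grip_width: 0.0115
finger_force: 14.9
```

Release, rise, then clear the view.

>>> {"method": "step_arm", "body": {"plan": [[0.2, 0, 0, 0, 0], [0.2, 0, 0, 0, 0], [0.2, 0, 0, 0, 0], [0.2, 0, 0, 1, 0], [0.2, 0, 0, 2, 0], [0.2, 0, 0, 3, 0], [0.2, 0, 0, 3, 0], [0.2, 0, 0, 3, 0], [0.2, 0, 3, 0, 0], [0.2, 0, 3, 0, 0], [0.2, 0, 3.5, 0, 0], [0.2, 0, 3.5, 0, 0], [0.2, 0, 3.5, 0, 0], [0.2, 0, 3.5, 0, 0], [0.2, 0, 3, 0, 0], [0.2, 0, 0, 0, 0], [0.2, 0, 0, 0, 0]]}}

```text
time_s: 23.83
ee_pos: [0.4552, 0.127, 0.1817]
tcp_rot: [[-0.129, 0.992, 0.0], [0.992, 0.129, 0.0], [0.0, 0.001, -1.0]]
wrist_force: [-0.2, -0.4, -0.7]
grip_width: 0.0368
finger_force: 0.0
```

Run:
```python
from h import *
s=snap('top','top5.png');t=snap('scene','scene5.png')
im=cv2.imread('pics/top5.png');b=cv2.imread('pics/scene5.png')
a=cv2.resize(im[170:295,390:470],None,fx=4,fy=4,interpolation=cv2.INTER_CUBIC)
b=cv2.resize(b[125:250,330:440],None,fx=4,fy=4,interpolation=cv2.INTER_CUBIC)
cv2.imwrite('pics/c8.png',np.hstack([a,b]))
```

```text
(no output)
```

View pics/c8.png

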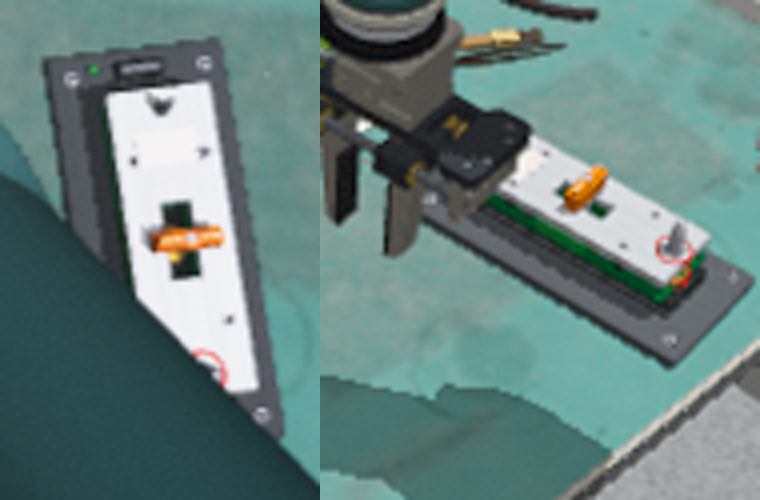

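The last crop shows the plate seated on the board, with the thick pin through the red-ringed hole (right panel, about (676,245)). The latch lies square across at about (190,240) in the left panel, and the arm is clear.

```bash
python3 -c "
from bench import r
print(r.sign_off())"
```

```text
the job is handed in; nothing more can be done
None
```

The job is handed in, with no verdict shown to me: the last pictures and contact heights show the board and plate seated over both pins with the red-ringed holes on the thick pin, the latch was turned a quarter turn to square across, and the arm kept clear of the bystanders.

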